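Hold a pick-up probe through the guide above the finished amplifier board

ROBOT

A 6-joint arm with a two-finger parallel gripper is mounted at the origin on the work surface. World frame = base frame: x ahead of the robot, y to its left, z up, the work surface at z = 0. Lengths are in m, angles in rad, forces in N, time in s.
With the tool pointing down it reaches from about 0.35 to 0.725 m from the base axis. Payload 6 kg.
Tool frame: the origin (TCP) lies midway between the tips of the shut fingers; the grasp point (between the pads) lies 19 mm behind it; x points along the fingers, y is the direction in which the jaws open and shut, and the axes are right-handed (so a half turn about x gives the same grasp; the last joint's range is limited). The gripper opens to 85 mm and grips with 20 to 120 N. Pads are 22 mm wide; open, the fingers measure 114 mm over their backs; the gripper's body (76 mm by 85 mm) begins 54 mm behind the grasp point. The pads swing forward as they close: fully open they stand 13 mm farther back than shut.
Start: joints at [-0.793, 0.04, 0.085, 0, -1.615, -0.334], TCP at [0.258, -0.542, 0.231] pointing down, gripper open.
Joint ranges: [-2.56, 2.56], [-1.29, 2.01], [-1.08, 1.49], [-3.29, 1.98], [-2.81, -0.18], [-2.99, 2.99]. Speed limits (rad/s): [2.57, 2.57, 3.01, 3.14, 3.14, 3.14].

INTERFACE

Orientations are given as a unit quaternion [x, y, z, w].
In Python, from plant import readout, vision, ticket gives the robot as it stands. The module is installed in compiled form; this text tells all that it offers.
- The arm moves only by the tool jog_arm, never from a script. Its argument "plan" is a list of rows, each an object of numbers: "tx", "ty", "tz": the shift along the tool's x, y, z in cm; "rx", "ry", "rz": the turn, a rotation vector about the tool's x, y, z in rad. A call has 1 to 8 rows; each row shifts and turns the pose as measured when the row begins, along the tool's axes as they then stand; what a row does not reach is not made up. A row lasts 1/8 s, in which the tool goes at most 62.5 mm and 10.7 degrees, less where a joint would pass 70% of its speed; a pose out of reach is approached as far as the arm can. A call is refused whole if a number of a shift passes 6.25 or a number of a turn 0.188, either way. A call with a gripper value outside its range is refused whole. "gripper" is the opening in per cent of the stroke, from 0 (shut) to 100 (fully open), set as the call begins (left out, the last holds). The fingers move at their own pace and stop on an object; "force" is the grip in N (left out, the last holds). Time passes only in rows, so rows that do not move let the fingers close. It gives the time, the measured TCP pose, the force and the opening at its end, in the units of the state.
- readout.read_state(): the state, without advancing time (a new reading comes with each control period).
- vision.capture(name): name is "scene" or "top"; returns a dict with "pixels" (400x640x3 uint8, blue, green, red), "mtx" (3x3 intrinsics, pixels), "world_from_camera" (4x4, takes a point from camera to world coordinates). Camera axes: x right, y down, z forward; pixel columns grow to the right and rows downward; lengths in m; the calibration is good to about 2 mm. A picture is of the moment at which its call begins. There is no depth.
- ticket.sign_off(): hands the job in, once; it reports no verdict.
The state is a dict: "time_s": time; "qpos": joint angles; "joint_velocities": joint speeds; "effort": joint torques, N m; "tcp_pos": TCP position; "ee_rot": TCP orientation; "wrist_force": force on the tool from outside, world axes, zero at the start; "torque": the same for the moment, N m; "finger_gap": finger opening in m.
Only numpy, scipy, OpenCV 4.12 (cv2) and the standard library are available. Lean on these libraries where they do the work, as an engineer would, in place of code of your own. Each camera call takes 0.05 s, during which the arm holds its last target.

TASK

Find which of the two amplifier boards in the test station has its finned heatsink fitted, take the pick-up probe out of its rest, and lower the probe's rod, upright, through the guide hole above that board without touching the guide, the station or the boards. Finish while still holding the probe there, still and centred in the hole, its tip hanging in mid-air about halfway between the guide plate and the coil below. Leave the other board's guide and everything else on the bench alone.

Things in the scene. Friction and masses are not known exactly. Their poses are not given: they have to be found in the camera images.
- probe: Pick-up probe, loose, about 90 g: steel rod 8 mm in diameter, 100 mm long, under a round grey handle 24 mm in diameter, 70 mm long (4 mm brass stub on top). Origin at the rod's lower tip, z up the rod; handle from z 100 to 170 mm. Starts upright in the rest, tip 12 mm above the bench, the handle's flat underside on the rest's arm.
- probe_tip (a point): The centre of the probe rod's lower end (same point as the probe's origin).
- rest: Probe rest, fixed: grey base 90 x 90 x 12 mm, steel post on its +x side with a level arm (50 mm wide, 10 mm thick, top 112 mm above the bench, its highest) whose 14 mm through hole the probe hangs in. Origin on the bench under the hole, z up. Lift the probe straight up by more than 100 mm to clear it.
- station: Test station, fixed: grey base 140 x 250 x 20 mm, two bays 130 mm apart along y. Over each, an aluminium post at the back (+x) carries a level guide plate 80 x 32 x 12 mm, underside 95, top 107 mm above the bench (its highest), with a vertical round 20 mm guide hole. Origin on the bench midway between the holes, whose axes are at x 0, y +65 and -65 mm.
- bore_left (a point): Centre of the upper mouth of the guide hole at the station's +y bay, at the guide plate's top, 107 mm above the bench.
- bore_right (a point): Centre of the upper mouth of the guide hole at the station's -y bay, same height.
- board_finished: Finished amplifier board, clipped in either bay: brown, 102 x 90 x 2 mm, with an aluminium finned heatsink 84 wide, 21 deep, 46 mm tall on its robot-side (-x) half, top 76 mm above the bench. A copper coil 26 mm in diameter, 14 mm tall, lies under the guide hole. Origin on the hole's axis at the board's underside, 28 mm above the bench.
- board_finished_coil (a point): Centre of the top of the finished board's coil, 44 mm above the bench, on the axis of the guide hole above it, 51 mm below that guide plate's underside.
- board_bare: The unfinished board in the other bay: the same board and coil, no heatsink. Not to be probed. Origin as for the finished board.
- board_bare_coil (a point): Centre of the top of the unfinished board's coil, 44 mm above the bench, on the axis of the other guide hole.
- reel: Bystander: small aluminium reel, 52 mm in diameter, 38 mm tall, on the robot's side of the station. Origin under its centre.
- flux: Bystander: small bottle 36 mm in diameter, 80 mm tall, beside the probe rest. Origin under its centre.
- tin: Bystander: brass bowl 68 mm in diameter, 35 mm tall. Origin under its centre.
- meter: Bystander: hand-held meter 150 x 75 x 38 mm lying flat. Origin under its centre.
- driver: Bystander: screwdriver 170 mm long lying on the bench.
- mug: Bystander: white mug 76 mm in diameter, 90 mm tall. Origin under its centre.
- spare_sink: Bystander: a spare finned heatsink, 21 x 84 x 46 mm, standing on the bench behind the station, on no board. Origin under its centre.
Not all that is in view belongs to the job. Of the things shaped like the probe, the steel one is meant.

How it is judged:
By the outcome, as a careful person would: the job done as asked, in the order asked, and still so for the second after the job is handed in, while the arm keeps its last pose, push and grip.
It also fails if it takes over 38 s, if anything falls off the work surface, if the arm or the gripper's body presses on something with over 40 N, if the wrist force passes 120 N, or if a joint passes its speed limit or range.

## Working session

There is one attempt and no reset: what is moved stays moved. The work goes in short steps, Python scripts to look and compute and a tool call to move; the robot and the scene stay as the last step left them, time stands still between calls to the robot, and variables do not carry over. Pictures are saved under pics/ and viewed, and the job is handed in when it is done.

Besides the shell and the picture viewer there is one more tool, called after "Emit:" by a JSON object that holds its "api" and its "payload", one argument or row to a line. jog_arm: Moves the arm, as the interface text tells. Its arguments: {"type":"object","properties":{"plan":{"type":"array","items":{"type":"object","properties":{"tx":{"type":"number"},"ty":{"type":"number"},"tz":{"type":"number"},"rx":{"type":"number"},"ry":{"type":"number"},"rz":{"type":"number"}}}},"gripper":{"type":"number"},"force":{"type":"number"}},"required":["plan"]}

```bash
mkdir -p pics
cat > h.py <<'E'
import numpy as np, cv2
from plant import readout, vision, ticket
def cap(n,save=None):
    d=vision.capture(n)
    if save: cv2.imwrite('pics/'+save,d['pixels'])
    np.savez(''+n+'.npz',K=d['mtx'],T=d['world_from_camera'],p=d['pixels'])
    return d
def load(n):
    d=np.load(''+n+'.npz'); return d['K'],d['T'],d['p']
def ray(n,u,v):
    K,T,_=load(n); r=T[:3,:3]@np.linalg.solve(K,[u,v,1.]); return T[:3,3],r
def atz(n,u,v,z):
    o,r=ray(n,u,v); return o+r*(z-o[2])/r[2]
def proj(n,P):
    K,T,_=load(n); q=K@(T[:3,:3].T@(np.array(P)-T[:3,3])); return q[:2]/q[2]
def crop(n,u0,v0,u1,v1,s,save):
    p=load(n)[2][v0:v1,u0:u1]; cv2.imwrite('pics/'+save,cv2.resize(p,None,fx=s,fy=s,interpolation=cv2.INTER_CUBIC))
E
python3 -c "
from h import *
for n in('scene','top'):
    d=cap(n,n+'0.png');print(d['mtx'],d['world_from_camera'])
print(readout.read_state())"
```

```text
[[418.79823943   0.         320.77576485]
 [  0.         418.79823943 199.79843072]
 [  0.           0.           1.        ]] [[ 0.26697002  0.6102787  -0.74584645  1.31185084]
 [ 0.96367211 -0.17543438  0.20139226 -0.18353752]
 [-0.0079417  -0.77251711 -0.63494428  0.76832612]
 [ 0.          0.          0.          1.        ]]
[[438.95041295   0.         319.76385599]
 [  0.         438.95041295 199.44877016]
 [  0.           0.           1.        ]] [[-0.02065097 -0.99679344  0.07730702  0.41979953]
 [-0.99973384  0.02138349  0.00865957  0.02979951]
 [-0.01028489 -0.07710762 -0.99696973  1.39683573]
 [ 0.          0.          0.          1.        ]]
{'time_s': 0.1, 'qpos': array([-7.93324782e-01,  4.07453234e-02,  8.38621370e-02, -4.19188760e-04,
       -1.61547801e+00, -3.33681474e-01]), 'joint_velocities': array([ 0.0018681 , -0.00192921,  0.00339298,  0.00035875, -0.00102455,
        0.00052902]), 'effort': array([-4.72765969e-03, -3.69348085e+01,  3.48281908e+01,  6.95180297e+00,
       -4.60851268e-03, -4.10630855e-05]), 'tcp_pos': array([ 0.25754502, -0.54157576,  0.2303535 ]), 'ee_rot': array([-0.15507721,  0.6899344 ,  0.1561735 ,  0.68960237]), 'wrist_force': array([ 0.13276622, -0.43616545,  0.92385428]), 'torque': array([ 0.015634  ,  0.00693554, -0.00594104]), 'finger_gap': 0.08555713506845743}
```

View pics/scene0.png

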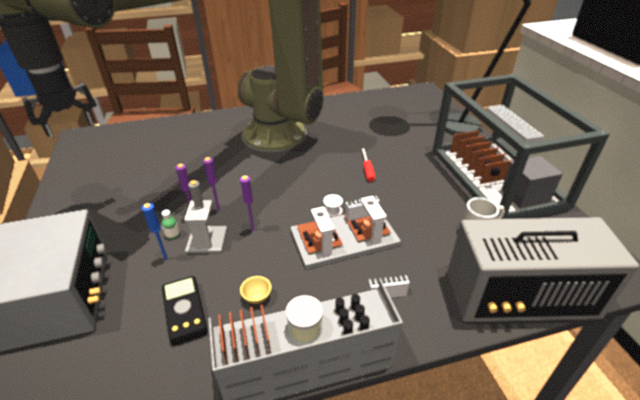

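View pics/top0.png

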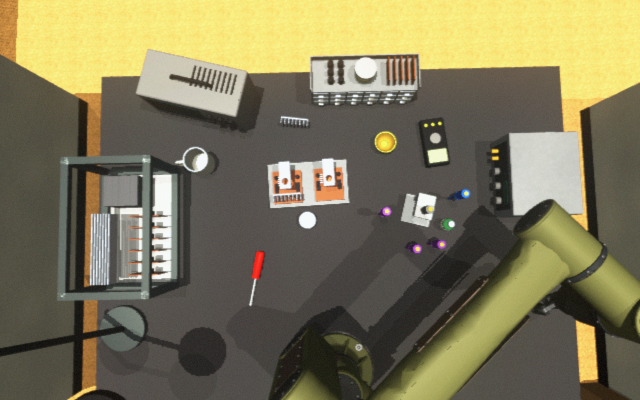

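```bash
python3 -c "
from h import *
crop('scene',130,140,270,270,5,'c1.png');crop('scene',285,180,405,265,6,'c2.png')
crop('top',370,170,480,260,7,'c3.png');crop('top',260,150,360,215,8,'c4.png')"
```

```text
(no output)
```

View pics/c1.png

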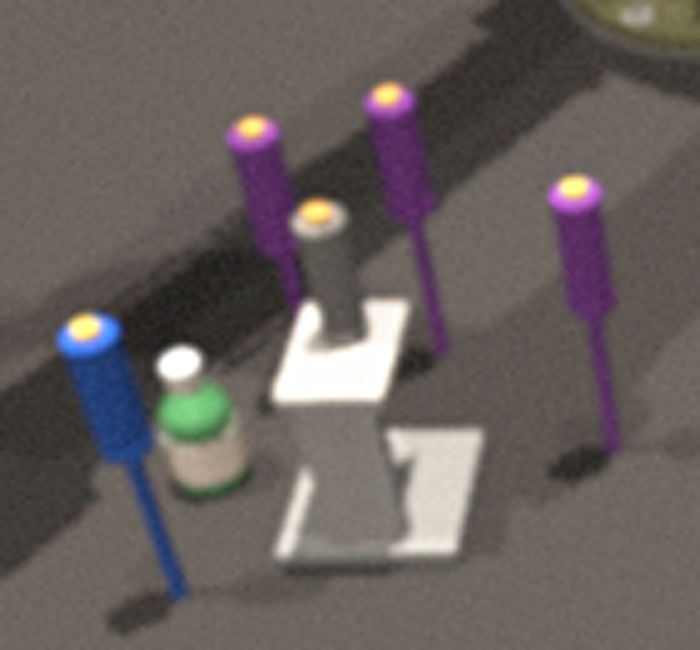

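View pics/c2.png

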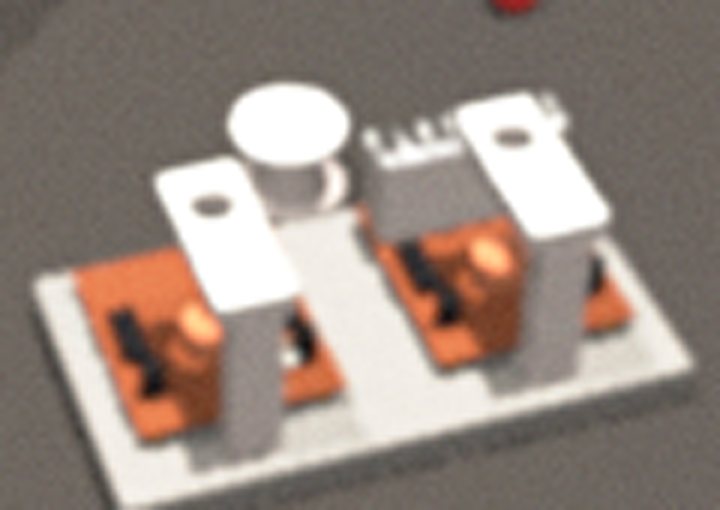

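View pics/c3.png

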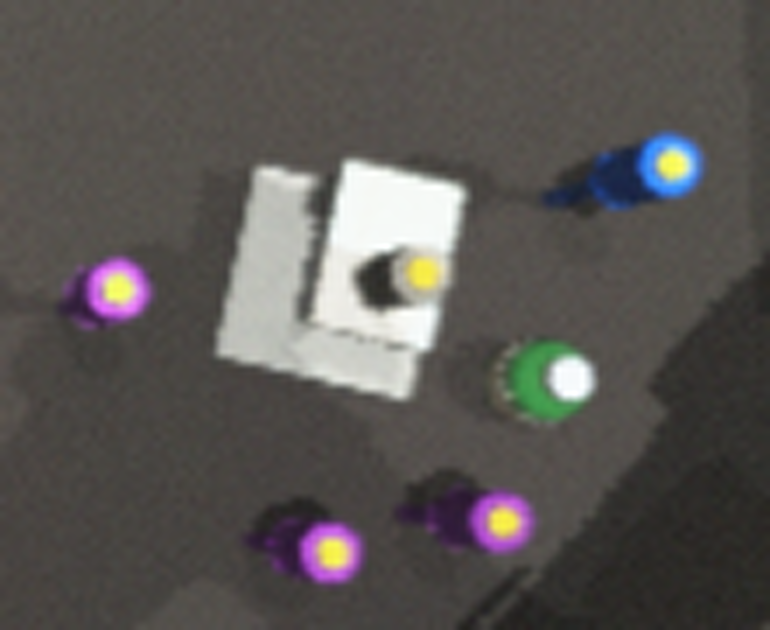

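View pics/c4.png

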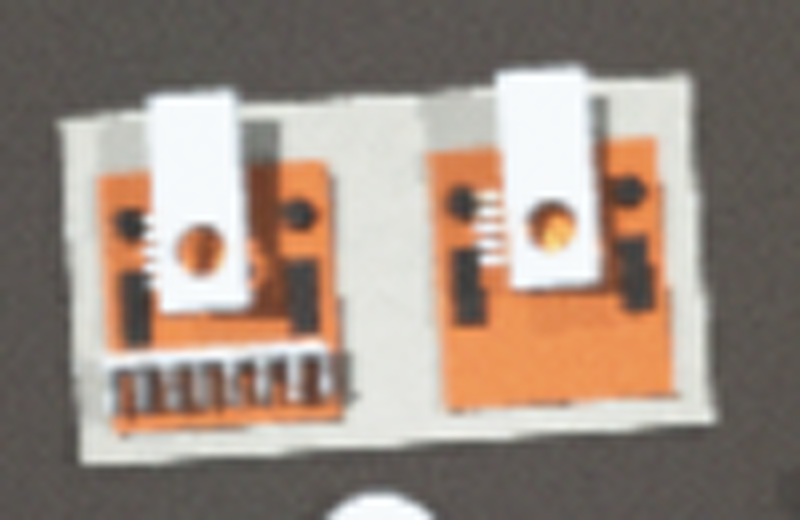

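The steel probe is the grey-handled one in the rest, at scene (194,186) and top (430,209). The purple probes at top (387,211), (417,249), (441,244) and the blue one at (465,193) are look-alikes. The heatsink sits on the board in the left bay (+y): guide hole at scene (370,203) and top (285,181). Next I'll measure these positions.

```bash
cat >> h.py <<'E'
def cpx(d,off,s): return (np.array(d)+.5)/s-.5+np.array(off)
def tri(us,ut):
    A=[];b=[]
    for n,u in(('scene',us),('top',ut)):
        o,r=ray(n,*u); r=r/np.linalg.norm(r); M=np.eye(3)-np.outer(r,r); A.append(M);b.append(M@o)
    x=np.linalg.lstsq(np.vstack(A),np.hstack(b),rcond=None)[0]
    return x
E
python3 -c "
from h import *
np.set_printoptions(precision=4,suppress=True)
S1=lambda d:cpx(d,(130,140),5);S2=lambda d:cpx(d,(285,180),6);T3=lambda d:cpx(d,(370,170),7);T4=lambda d:cpx(d,(260,150),8)
for nm,s,t,z in [('boreL',S2((513,138)),T4((202,249)),.107),('boreR',S2((212,206)),T4((553,226)),.107),
 ('stub',S1((317,212)),T3((425,272)),.186),('blue',S1((85,327)),T3((673,163)),.174),('p1',S1((252,127)),T3((503,521)),.174),('p2',S1((388,95)),T3((333,552)),.174),('p3',S1((574,187)),T3((118,289)),.174),('flux',S1((180,360)),T3((571,378)),.08)]:
  print(nm,'tri',tri(s,t),'scene',atz('scene',*s,z)[:2],'top',atz('top',*t,z)[:2])
for nm,c in [('arm corners',[(348,160),(465,183),(430,350),(313,322)]),]:
  for d in c: print(nm,atz('top',*T3(d),.112))
for d in [(258,168),(218,355),(408,400)]: print('base',atz('top',*T3(d),.012))
for d in [(150,95),(236,90),(248,304),(164,311)]: print('plate',atz('top',*T4(d),.107))
print('reel',atz('top',307,220,.038))
"
```

```text
boreL tri [0.5775 0.1422 0.1054] scene [0.579  0.1401] top [0.5777 0.1433]
boreR tri [0.5834 0.012  0.1047] scene [0.5856 0.0101] top [0.5834 0.0133]
stub tri [ 0.4823 -0.2652  0.185 ] scene [ 0.4833 -0.2662] top [ 0.4823 -0.2636]
blue tri [ 0.5244 -0.3688  0.1733] scene [ 0.5247 -0.3704] top [ 0.5243 -0.3668]
p1 tri [ 0.3838 -0.2951  0.173 ] scene [ 0.3846 -0.2965] top [ 0.3839 -0.2933]
p2 tri [ 0.3729 -0.2277  0.1727] scene [ 0.3744 -0.2291] top [ 0.3731 -0.2259]
p3 tri [ 0.4786 -0.1464  0.1726] scene [ 0.4801 -0.1482] top [ 0.4788 -0.1445]
flux tri [ 0.4412 -0.3511  0.0801] scene [ 0.4405 -0.3526] top [ 0.4412 -0.3497]
arm corners [ 0.5338 -0.2513  0.112 ]
arm corners [ 0.5231 -0.2998  0.112 ]
arm corners [ 0.4536 -0.2824  0.112 ]
arm corners [ 0.4663 -0.2341  0.112 ]
base [ 0.5399 -0.2325  0.012 ]
base [ 0.456  -0.2115  0.012 ]
base [ 0.434  -0.2959  0.012 ]
plate [0.6357 0.1618 0.107 ]
plate [0.6368 0.1298 0.107 ]
plate [0.5569 0.1266 0.107 ]
plate [0.555  0.1577 0.107 ]
reel [0.4622 0.0824 0.038 ]
```

```bash
cat >> h.py <<'E'
from scipy.spatial.transform import Rotation as R
def go(P,yaw=None):
    s=readout.read_state(); r=R.from_quat(s['ee_rot']); M=r.as_matrix()
    np.set_printoptions(precision=4,suppress=True)
    print('t',round(s['time_s'],3),'tcp',s['tcp_pos'],'gap',round(s['finger_gap'],4),'F',s['wrist_force'])
    print('tool axes x,y:',M[:,0],M[:,1],'q',s['qpos'])
    d=M.T@(np.array(P)-s['tcp_pos'])*100
    y=M[:,1].copy()
    if yaw is not None: y=np.array([np.cos(yaw),np.sin(yaw),0])
    y[2]=0; y/=np.linalg.norm(y); x=np.array([0,0,-1.]); D=np.c_[x,y,np.cross(x,y)]
    print('shift cm (tool)',d,'rot to down',R.from_matrix(M.T@D).as_rotvec())
E
python3 -c "
from h import *
go([.483,-.265,.24])"
```

```text
t 0.1 tcp [ 0.2575 -0.5416  0.2304] gap 0.0856 F [ 0.1328 -0.4362  0.9239]
tool axes x,y: [-0.0008  0.0014 -1.    ] [-0.4294  0.9031  0.0016] q [-0.7933  0.0407  0.0839 -0.0004 -1.6155 -0.3337]
shift cm (tool) [-0.9437 15.2991 32.2369] rot to down [ 0.     -0.0001 -0.0016]
```

Emit:
{"api": "jog_arm", "payload": {
  "plan": [
    {"tx":-0.9,"ty":1.0,"tz":2.0},
    {"ty":2.2,"tz":4.6},
    {"ty":2.2,"tz":4.6},
    {"ty":2.2,"tz":4.6},
    {"ty":2.2,"tz":4.6},
    {"ty":2.2,"tz":4.6},
    {"ty":1.6,"tz":3.5},
    {"ty":0.5,"tz":1.0}
  ],
  "gripper": 100,
  "force": 50
}}

```text
schema error: expected keys tx, ty, tz, rx, ry, rz
```

```bash
python3 -c "
from h import *
go([.483,-.265,.24])"
```

```text
t 0.1 tcp [ 0.2575 -0.5416  0.2304] gap 0.0856 F [ 0.1328 -0.4362  0.9239]
tool axes x,y: [-0.0008  0.0014 -1.    ] [-0.4294  0.9031  0.0016] q [-0.7933  0.0407  0.0839 -0.0004 -1.6155 -0.3337]
shift cm (tool) [-0.9437 15.2991 32.2369] rot to down [ 0.     -0.0001 -0.0016]
```

Emit:
{"api": "jog_arm", "payload": {
  "plan": [
    {"tx":-0.9,"ty":1.0,"tz":2.0,"rx":0,"ry":0,"rz":0},
    {"tx":0,"ty":2.2,"tz":4.6,"rx":0,"ry":0,"rz":0},
    {"tx":0,"ty":2.2,"tz":4.6,"rx":0,"ry":0,"rz":0},
    {"tx":0,"ty":2.2,"tz":4.6,"rx":0,"ry":0,"rz":0},
    {"tx":0,"ty":2.2,"tz":4.6,"rx":0,"ry":0,"rz":0},
    {"tx":0,"ty":2.2,"tz":4.6,"rx":0,"ry":0,"rz":0},
    {"tx":0,"ty":1.6,"tz":3.5,"rx":0,"ry":0,"rz":0},
    {"tx":0,"ty":0.5,"tz":1.0,"rx":0,"ry":0,"rz":0}
  ],
  "gripper": 100,
  "force": 50
}}

```text
time_s: 1.1
tcp_pos: [0.468, -0.2793, 0.235]
ee_rot: [-0.152, 0.692, 0.158, 0.688]
wrist_force: [-0.4, -0.8, 0.4]
finger_gap: 0.0854
```

```bash
python3 -c "
from h import *
go([.483,-.265,.24])"
```

```text
t 1.1 tcp [ 0.468  -0.2793  0.235 ] gap 0.0854 F [-0.3848 -0.7796  0.4459]
tool axes x,y: [-0.0064  0.0071 -1.    ] [-0.4268  0.9043  0.0092] q [-0.1733 -0.0972 -0.0409 -0.0059 -1.6346 -0.9569]
shift cm (tool) [-0.501   0.6614  1.9661] rot to down [ 0.     -0.0027 -0.0092]
```

Emit:
{"api": "jog_arm", "payload": {
  "plan": [
    {"tx":-0.2,"ty":0.7,"tz":2.0,"rx":0,"ry":-0.003,"rz":-0.009},
    {"tx":0,"ty":0,"tz":0,"rx":0,"ry":0,"rz":0}
  ]
}}

```text
time_s: 1.35
tcp_pos: [0.4832, -0.264, 0.2363]
ee_rot: [-0.155, 0.69, 0.155, 0.69]
wrist_force: [-0.1, -0.7, -0.3]
finger_gap: 0.0852
```

```bash
python3 -c "
from h import *
go([.483,-.265,.129])
cap('scene');cap('top');crop('scene',90,80,290,230,4,'d1.png');crop('top',370,150,490,270,5,'d2.png')"
```

```text
t 1.35 tcp [ 0.4832 -0.264   0.2363] gap 0.0852 F [-0.0594 -0.7315 -0.3438]
tool axes x,y: [-0.0013  0.0004 -1.    ] [-0.4275  0.904   0.0009] q [-0.1352 -0.0893 -0.0331 -0.0002 -1.6283 -0.9938]
shift cm (tool) [10.7295 -0.0907 -0.0551] rot to down [ 0.     -0.001  -0.0009]
```

View pics/d1.png

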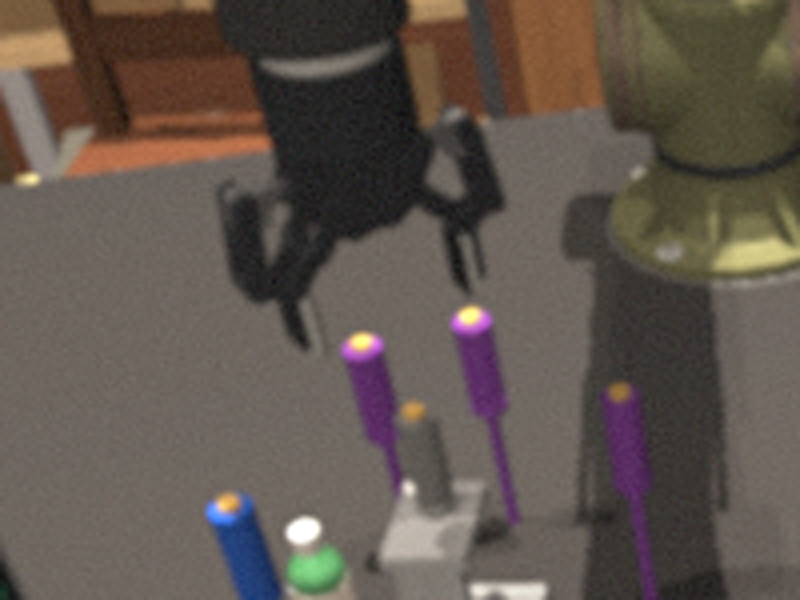

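The crop shows the open fingers straddling the grey handle (stub at crop (413,410)), clear of the purple and blue probes. I'll go down to mid-handle.

Emit:
{"api": "jog_arm", "payload": {
  "plan": [
    {"tx":3.0,"ty":0,"tz":0,"rx":0,"ry":0,"rz":0},
    {"tx":3.0,"ty":0,"tz":0,"rx":0,"ry":0,"rz":0},
    {"tx":2.5,"ty":-0.05,"tz":0,"rx":0,"ry":0,"rz":0},
    {"tx":1.5,"ty":-0.05,"tz":0,"rx":0,"ry":0,"rz":0},
    {"tx":0.5,"ty":0,"tz":0,"rx":0,"ry":0,"rz":0},
    {"tx":0,"ty":0,"tz":0,"rx":0,"ry":0,"rz":0}
  ]
}}

```text
time_s: 2.2
tcp_pos: [0.4804, -0.2707, 0.1303]
ee_rot: [-0.153, 0.69, 0.152, 0.691]
wrist_force: [0.5, -0.4, 0.6]
finger_gap: 0.0853
```

```bash
python3 -c "
from h import *
go([.483,-.265,.129])
cap('scene');cap('top');crop('scene',130,110,290,230,5,'e1.png');crop('top',370,150,490,270,5,'e2.png')"
```

```text
t 2.2 tcp [ 0.4804 -0.2707  0.1303] gap 0.0853 F [ 0.4685 -0.3564  0.6267]
tool axes x,y: [ 0.0008 -0.0012 -1.    ] [-0.4205  0.9073 -0.0014] q [-0.148  -0.0789 -0.2166  0.0011 -1.4321 -0.989 ]
shift cm (tool) [0.1259 0.4043 0.4765] rot to down [0.     0.0002 0.0014]
```

View pics/e1.png

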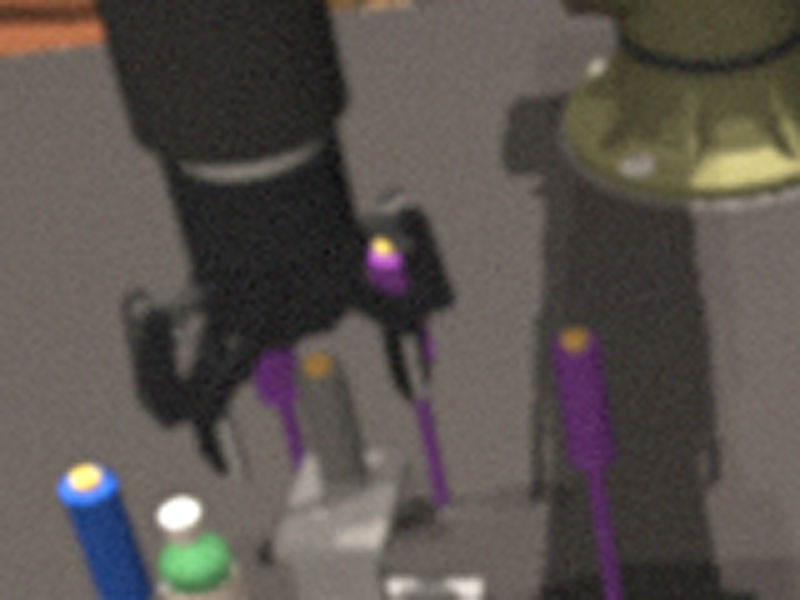

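View pics/e2.png

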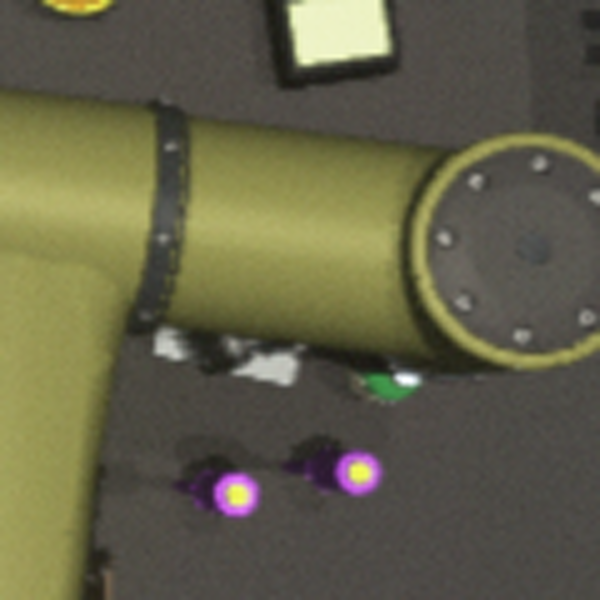

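The fingers are around the grey handle and clear of everything else. The arm drifted 6 mm on the way down, so I'll correct that and then close.

Emit:
{"api": "jog_arm", "payload": {
  "plan": [
    {"tx":0.1,"ty":0.4,"tz":0.45,"rx":0,"ry":0,"rz":0},
    {"tx":0,"ty":0,"tz":0,"rx":0,"ry":0,"rz":0}
  ]
}}

```text
time_s: 2.55
tcp_pos: [0.484, -0.2648, 0.1312]
ee_rot: [-0.153, 0.689, 0.151, 0.692]
wrist_force: [-0.5, -0.1, 0.3]
finger_gap: 0.0856
```

```bash
python3 -c "
from h import *
go([.483,-.265,.129])"
```

```text
t 2.55 tcp [ 0.484  -0.2648  0.1312] gap 0.0856 F [-0.4616 -0.0876  0.2537]
tool axes x,y: [ 0.004 -0.002 -1.   ] [-0.4208  0.9071 -0.0035] q [-0.1355 -0.0814 -0.2173  0.0014 -1.4306 -1.0011]
shift cm (tool) [ 0.2243  0.0227 -0.0987] rot to down [0.     0.0028 0.0035]
```

Emit:
{"api": "jog_arm", "payload": {
  "plan": [
    {"tx":0.2,"ty":0,"tz":-0.1,"rx":0,"ry":0.003,"rz":0.004},
    {"tx":0,"ty":0,"tz":0,"rx":0,"ry":0,"rz":0}
  ]
}}

```text
time_s: 2.8
tcp_pos: [0.4833, -0.265, 0.1295]
ee_rot: [-0.152, 0.69, 0.153, 0.69]
wrist_force: [0.0, 0.0, -0.1]
finger_gap: 0.0853
```

Emit:
{"api": "jog_arm", "payload": {
  "plan": [
    {"tx":0,"ty":0,"tz":0,"rx":0,"ry":0,"rz":0},
    {"tx":0,"ty":0,"tz":0,"rx":0,"ry":0,"rz":0},
    {"tx":0,"ty":0,"tz":0,"rx":0,"ry":0,"rz":0},
    {"tx":0,"ty":0,"tz":0,"rx":0,"ry":0,"rz":0},
    {"tx":0,"ty":0,"tz":0,"rx":0,"ry":0,"rz":0},
    {"tx":0,"ty":0,"tz":0,"rx":0,"ry":0,"rz":0}
  ],
  "gripper": 0,
  "force": 50
}}

```text
time_s: 3.55
tcp_pos: [0.4833, -0.2652, 0.1296]
ee_rot: [-0.152, 0.69, 0.153, 0.691]
wrist_force: [0.1, 0.8, 0.5]
finger_gap: 0.0229
```

```bash
python3 -c "
from h import *
go([.483,-.265,.129])
cap('scene');crop('scene',130,110,290,230,5,'f1.png')"
```

```text
t 3.55 tcp [ 0.4833 -0.2652  0.1296] gap 0.0229 F [0.1294 0.8409 0.5076]
tool axes x,y: [ 0.      0.0003 -1.    ] [-0.4212  0.907   0.0003] q [-0.1376 -0.0776 -0.2161 -0.0003 -1.4323 -0.9984]
shift cm (tool) [ 0.0622  0.0291 -0.021 ] rot to down [-0.      0.0002 -0.0003]
```

View pics/f1.png

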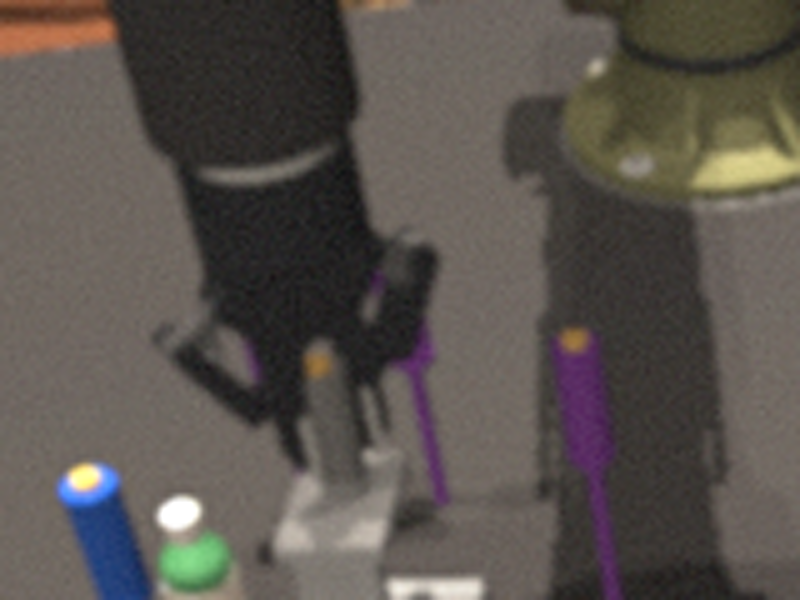

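The handle is gripped: gap 23 mm, nothing else disturbed. I'll lift straight up.

Emit:
{"api": "jog_arm", "payload": {
  "plan": [
    {"tx":-1.0,"ty":0,"tz":0,"rx":0,"ry":0,"rz":0},
    {"tx":-1.5,"ty":0,"tz":0,"rx":0,"ry":0,"rz":0},
    {"tx":0,"ty":0,"tz":0,"rx":0,"ry":0,"rz":0}
  ]
}}

```text
time_s: 3.98
tcp_pos: [0.4833, -0.2652, 0.1566]
ee_rot: [-0.152, 0.69, 0.153, 0.691]
wrist_force: [-0.6, -0.1, -1.5]
finger_gap: 0.023
```

```bash
python3 -c "
from h import *
go([.4833,-.2652,.322])"
```

```text
t 3.975 tcp [ 0.4833 -0.2652  0.1566] gap 0.023 F [-0.5573 -0.0797 -1.4964]
tool axes x,y: [ 0.0001  0.0002 -1.    ] [-0.4212  0.907   0.0002] q [-0.1376 -0.0855 -0.1743 -0.0003 -1.4819 -0.9984]
shift cm (tool) [-16.5433   0.0039   0.0028] rot to down [-0.      0.0002 -0.0002]
```

No drift so far.

Emit:
{"api": "jog_arm", "payload": {
  "plan": [
    {"tx":-2.0,"ty":0,"tz":0,"rx":0,"ry":0,"rz":0},
    {"tx":-2.0,"ty":0,"tz":0,"rx":0,"ry":0,"rz":0},
    {"tx":-2.0,"ty":0,"tz":0,"rx":0,"ry":0,"rz":0},
    {"tx":0,"ty":0,"tz":0,"rx":0,"ry":0,"rz":0}
  ]
}}

```text
time_s: 4.47
tcp_pos: [0.4834, -0.2655, 0.2221]
ee_rot: [-0.153, 0.69, 0.152, 0.691]
wrist_force: [0.1, -0.6, -1.4]
finger_gap: 0.0224
```

Emit:
{"api": "jog_arm", "payload": {
  "plan": [
    {"tx":-2.5,"ty":0,"tz":0,"rx":0,"ry":0,"rz":0},
    {"tx":-2.5,"ty":0,"tz":0,"rx":0,"ry":0,"rz":0},
    {"tx":-2.5,"ty":0,"tz":0,"rx":0,"ry":0,"rz":0},
    {"tx":-2.0,"ty":0,"tz":0,"rx":0,"ry":0,"rz":0},
    {"tx":0,"ty":0,"tz":0,"rx":0,"ry":0,"rz":0}
  ]
}}

```text
time_s: 5.1
tcp_pos: [0.4826, -0.2648, 0.3169]
ee_rot: [-0.152, 0.691, 0.153, 0.69]
wrist_force: [0.9, -1.0, -1.5]
finger_gap: 0.0228
```

```bash
python3 -c "
from h import *
go([.578,.142,.322])
cap('scene');cap('top');crop('scene',120,50,300,230,4,'g1.png');cv2.imwrite('pics/g2.png',load('top')[2])
print(proj('scene',[.483,-.265,.0]),proj('scene',[.483,-.265,.20]))"
```

```text
t 5.1 tcp [ 0.4826 -0.2648  0.3169] gap 0.0228 F [ 0.8904 -0.9693 -1.5346]
tool axes x,y: [-0.0021  0.0017 -1.    ] [-0.4213  0.9069  0.0024] q [-0.1378 -0.0624  0.1401 -0.0014 -1.7757 -0.9984]
shift cm (tool) [-0.463  32.8781 25.7877] rot to down [ 0.     -0.0012 -0.0024]
[207.9007 239.0044] [192.3196 176.9596]
```

View pics/g1.png

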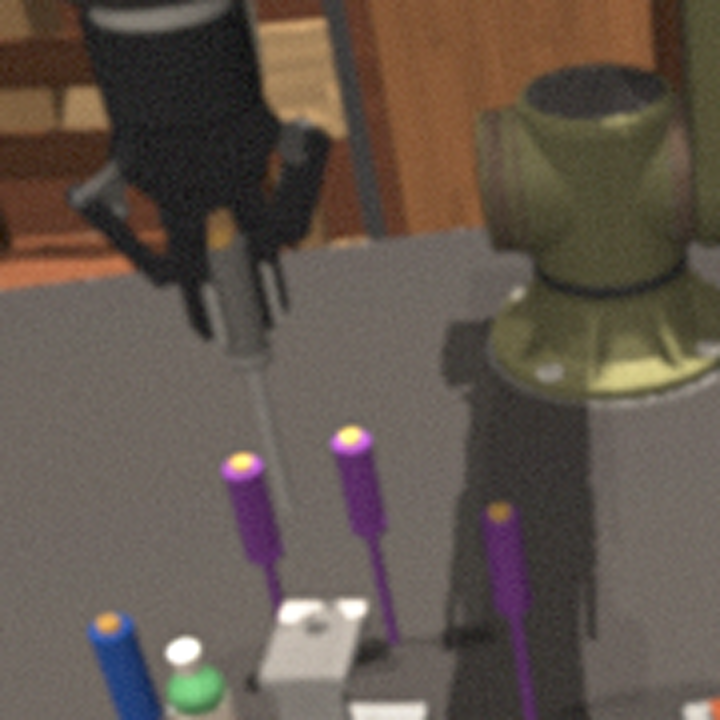

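View pics/g2.png

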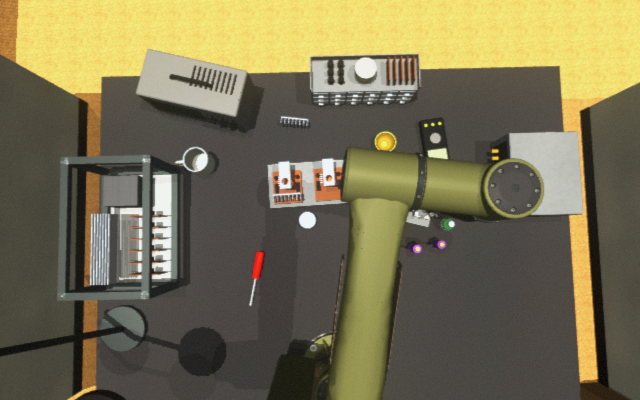

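```bash
python3 -c "
from h import *
P=lambda z:(proj('scene',[.4826,-.2648,z])-np.array([120,50])+.5)*4-.5
for z in (.1994,.2994,.3694,.3734): print(z,P(z))"
python3 -c "
from h import *
crop('scene',160,95,210,185,8,'g3.png')"
```

```text
0.1994 [291.31983082 509.72721957]
0.2994 [253.62437577 359.49732838]
0.3694 [223.90797207 241.06681496]
0.3734 [222.11634365 233.92653395]
```

View pics/g3.png

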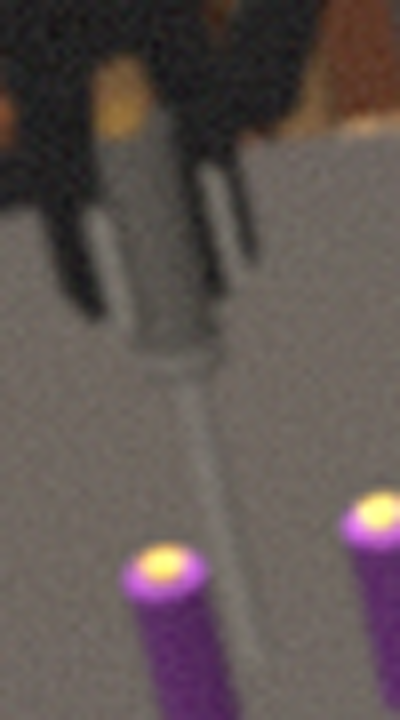

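The probe is out of the rest. Its tip is at crop (290,510), against (291,510) predicted for a vertical rod, so it hangs upright with the tip at z≈0.199. Next I'll carry it across.

Emit:
{"api": "jog_arm", "payload": {
  "plan": [
    {"tx":-0.4,"ty":1.2,"tz":1.0,"rx":0,"ry":-0.001,"rz":-0.002},
    {"tx":0,"ty":2.4,"tz":1.9,"rx":0,"ry":0,"rz":0},
    {"tx":0,"ty":3.0,"tz":2.35,"rx":0,"ry":0,"rz":0},
    {"tx":0,"ty":3.0,"tz":2.35,"rx":0,"ry":0,"rz":0},
    {"tx":0,"ty":3.0,"tz":2.35,"rx":0,"ry":0,"rz":0},
    {"tx":0,"ty":3.0,"tz":2.35,"rx":0,"ry":0,"rz":0},
    {"tx":0,"ty":2.0,"tz":1.6,"rx":0,"ry":0,"rz":0},
    {"tx":0,"ty":1.0,"tz":0.8,"rx":0,"ry":0,"rz":0}
  ]
}}

```text
time_s: 6.2
tcp_pos: [0.5368, -0.0216, 0.311]
ee_rot: [-0.151, 0.695, 0.155, 0.686]
wrist_force: [0.1, -0.4, -0.8]
finger_gap: 0.0227
```

```bash
python3 -c "
from h import *
go([.578,.142,.322])"
```

```text
t 6.2 tcp [ 0.5368 -0.0216  0.311 ] gap 0.0227 F [ 0.1087 -0.4402 -0.8487]
tool axes x,y: [-0.0144  0.0034 -0.9999] [-0.422   0.9065  0.0092] q [ 0.3287 -0.0895  0.1059 -0.008  -1.7787 -1.4654]
shift cm (tool) [-1.1067 13.1076 10.6248] rot to down [ 0.0001 -0.0116 -0.0092]
```

Emit:
{"api": "jog_arm", "payload": {
  "plan": [
    {"tx":-1.0,"ty":1.5,"tz":1.2,"rx":0,"ry":-0.012,"rz":-0.009},
    {"tx":0,"ty":2.5,"tz":2.0,"rx":0,"ry":0,"rz":0},
    {"tx":0,"ty":2.5,"tz":2.0,"rx":0,"ry":0,"rz":0},
    {"tx":0,"ty":2.2,"tz":1.8,"rx":0,"ry":0,"rz":0},
    {"tx":0,"ty":1.5,"tz":1.2,"rx":0,"ry":0,"rz":0},
    {"tx":0,"ty":0.5,"tz":0.4,"rx":0,"ry":0,"rz":0},
    {"tx":0,"ty":0,"tz":0,"rx":0,"ry":0,"rz":0}
  ]
}}

```text
time_s: 7.08
tcp_pos: [0.5696, 0.1158, 0.3188]
ee_rot: [-0.153, 0.692, 0.152, 0.689]
wrist_force: [-0.2, -0.0, -1.2]
finger_gap: 0.0233
```

```bash
python3 -c "
from h import *
go([.578,.142,.28])"
```

```text
t 7.075 tcp [0.5696 0.1158 0.3188] gap 0.0233 F [-0.1635 -0.0405 -1.1863]
tool axes x,y: [-0.003  -0.0019 -1.    ] [-0.4212  0.907  -0.0005] q [ 0.5456  0.0208  0.225   0.0001 -1.7786 -1.6815]
shift cm (tool) [3.8685 2.02   1.8795] rot to down [-0.     -0.0036  0.0005]
```

Emit:
{"api": "jog_arm", "payload": {
  "plan": [
    {"tx":0,"ty":1.2,"tz":1.0,"rx":0,"ry":-0.004,"rz":0},
    {"tx":0,"ty":0.8,"tz":0.8,"rx":0,"ry":0,"rz":0},
    {"tx":0,"ty":0,"tz":0,"rx":0,"ry":0,"rz":0},
    {"tx":2.0,"ty":0,"tz":0,"rx":0,"ry":0,"rz":0},
    {"tx":2.0,"ty":0,"tz":0,"rx":0,"ry":0,"rz":0},
    {"tx":1.2,"ty":0,"tz":0,"rx":0,"ry":0,"rz":0},
    {"tx":0,"ty":0,"tz":0,"rx":0,"ry":0,"rz":0}
  ]
}}

```text
time_s: 7.95
tcp_pos: [0.5784, 0.1413, 0.2667]
ee_rot: [-0.152, 0.69, 0.152, 0.692]
wrist_force: [0.0, 0.0, -0.1]
finger_gap: 0.0233
```

```bash
python3 -c "
from h import *
go([.578,.142,.26])
cap('scene');crop('scene',330,110,410,230,5,'i1.png');print(proj('scene',readout.read_state()['tcp_pos']-np.array([0,0,.1175])))"
```

```text
t 7.95 tcp [0.5784 0.1413 0.2667] gap 0.0233 F [ 0.0315  0.0479 -0.1214]
tool axes x,y: [ 0.0028  0.0001 -1.    ] [-0.4192  0.9079 -0.0011] q [ 0.5768  0.0322  0.1405  0.0015 -1.6767 -1.7148]
shift cm (tool) [ 0.667  0.084 -0.005] rot to down [0.     0.0026 0.0011]
[371.6886 188.6377]
```

View pics/i1.png

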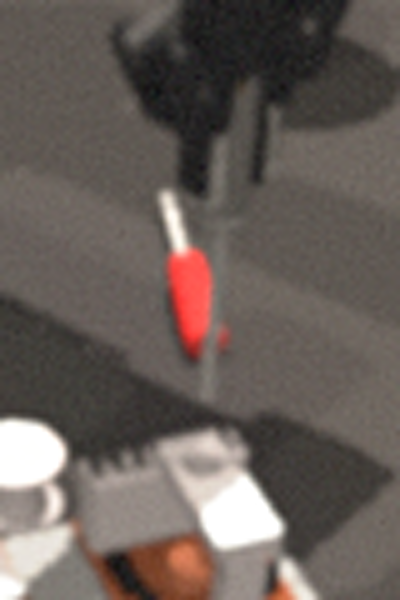

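```bash
python3 -c "
from h import *
crop('scene',355,175,390,215,16,'i2.png')
f=lambda P:(proj('scene',P)-np.array([355,175])+.5)*16-.5
p=readout.read_state()['tcp_pos'];print('tip',f([p[0],p[1],p[2]-.1175]))
for c in [(.578,.142),(.579,.1401)]: print('hole',f([*c,.107]))
cap('top','j1.png')"
```

```text
tip [274.51701542 225.70359468]
hole [258.23442971 442.69473622]
hole [248.94940233 448.86549359]
```

View pics/i2.png

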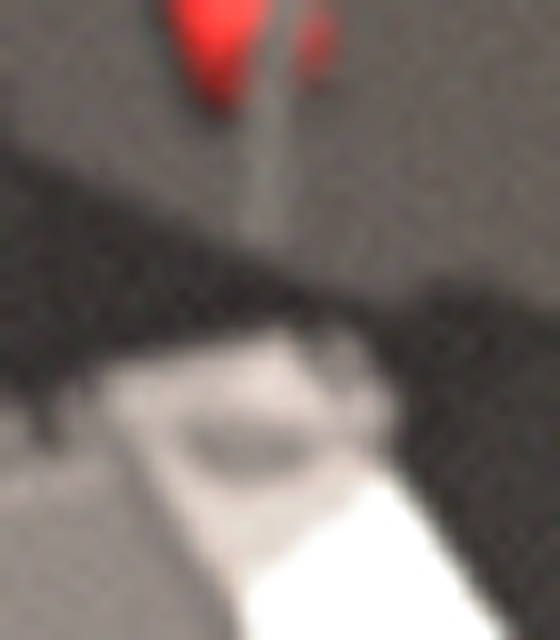

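View pics/j1.png

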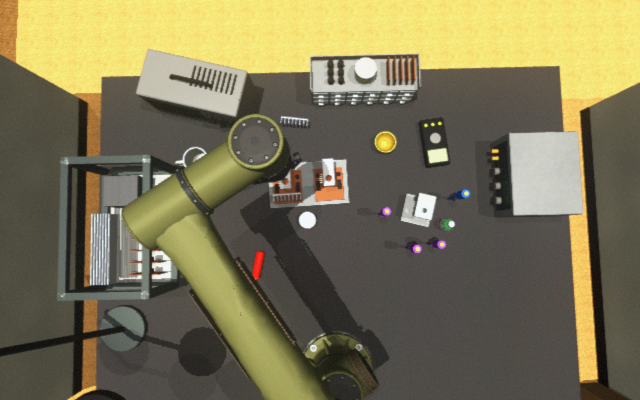

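Rod and hole are off by the same roughly 0.5 px in the scene view, so TCP (0.578, 0.1425) should be centred. I'll lower to just above the guide.

Emit:
{"api": "jog_arm", "payload": {
  "plan": [
    {"tx":0.7,"ty":0.12,"tz":0,"rx":0,"ry":0.003,"rz":0.001},
    {"tx":0,"ty":0,"tz":0,"rx":0,"ry":0,"rz":0},
    {"tx":1.8,"ty":0,"tz":0,"rx":0,"ry":0,"rz":0},
    {"tx":0.8,"ty":0,"tz":0,"rx":0,"ry":0,"rz":0},
    {"tx":0,"ty":0,"tz":0,"rx":0,"ry":0,"rz":0}
  ]
}}

```text
time_s: 8.68
tcp_pos: [0.5786, 0.1426, 0.2338]
ee_rot: [-0.152, 0.69, 0.152, 0.692]
wrist_force: [-0.3, 0.4, -0.9]
finger_gap: 0.0227
```

```bash
python3 -c "
from h import *
go([.578,.1425,.187])
cap('scene');crop('scene',355,175,390,215,16,'k2.png')
f=lambda P:(proj('scene',P)-np.array([355,175])+.5)*16-.5
p=readout.read_state()['tcp_pos'];print('tip',p[2]-.1175,f([p[0],p[1],p[2]-.1175]))"
```

```text
t 8.675 tcp [0.5786 0.1426 0.2338] gap 0.0227 F [-0.2824  0.4305 -0.9328]
tool axes x,y: [ 0.0028  0.0012 -1.    ] [-0.4192  0.9079 -0.0001] q [ 0.578   0.027   0.0758  0.0005 -1.6165 -1.7163]
shift cm (tool) [ 4.6846  0.014  -0.0791] rot to down [0.     0.0031 0.0001]
tip 0.11664298217261959 [268.3433 396.3659]
```

View pics/k2.png

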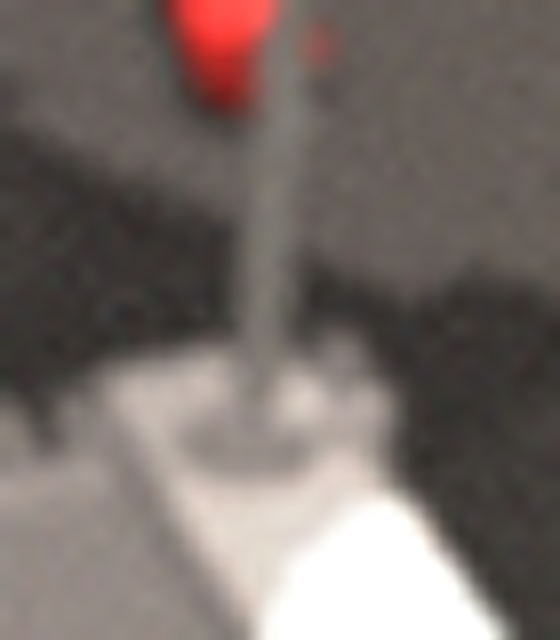

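The tip, crop (256,405), is right over the guide hole at (250,443). I'll square up and enter in steps.

Emit:
{"api": "jog_arm", "payload": {
  "plan": [
    {"tx":0,"ty":0,"tz":-0.07,"rx":0,"ry":0.003,"rz":0},
    {"tx":0,"ty":0,"tz":0,"rx":0,"ry":0,"rz":0},
    {"tx":0.7,"ty":0,"tz":0,"rx":0,"ry":0,"rz":0},
    {"tx":0.6,"ty":0,"tz":0,"rx":0,"ry":0,"rz":0},
    {"tx":0,"ty":0,"tz":0,"rx":0,"ry":0,"rz":0}
  ]
}}

```text
time_s: 9.35
tcp_pos: [0.5783, 0.1424, 0.221]
ee_rot: [-0.152, 0.69, 0.152, 0.691]
wrist_force: [0.5, 0.5, -1.1]
finger_gap: 0.0231
```

```bash
python3 -c "
from h import *
go([.578,.1425,.187])
cap('scene');crop('scene',355,175,390,215,16,'l2.png')"
```

```text
t 9.35 tcp [0.5783 0.1424 0.221 ] gap 0.0231 F [ 0.4847  0.4769 -1.1431]
tool axes x,y: [ 0.0012  0.0005 -1.    ] [-0.4191  0.9079 -0.0001] q [ 0.5779  0.0263  0.0518  0.0003 -1.595  -1.7162]
shift cm (tool) [ 3.3954  0.0194 -0.0281] rot to down [0.     0.0013 0.0001]
```

View pics/l2.png

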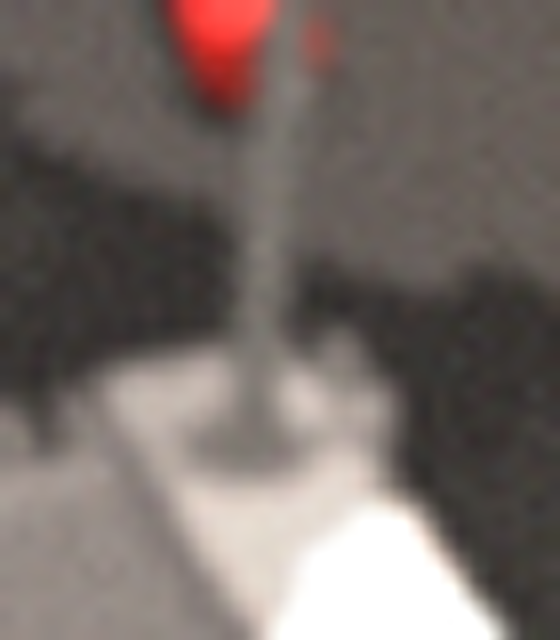

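The rod has entered centrally: rod at crop column 252, hole spanning 190–315. Continuing down.

Emit:
{"api": "jog_arm", "payload": {
  "plan": [
    {"tx":0.8,"ty":0,"tz":-0.02,"rx":0,"ry":0.001,"rz":0},
    {"tx":0.8,"ty":0,"tz":0,"rx":0,"ry":0,"rz":0},
    {"tx":0.3,"ty":0,"tz":0,"rx":0,"ry":0,"rz":0},
    {"tx":0,"ty":0,"tz":0,"rx":0,"ry":0,"rz":0}
  ]
}}

```text
time_s: 9.9
tcp_pos: [0.5782, 0.1423, 0.2008]
ee_rot: [-0.152, 0.69, 0.152, 0.691]
wrist_force: [-1.0, 0.4, -0.3]
finger_gap: 0.023
```

```bash
python3 -c "
from h import *
go([.578,.1425,.187])"
```

```text
t 9.9 tcp [0.5782 0.1423 0.2008] gap 0.023 F [-0.9735  0.445  -0.2569]
tool axes x,y: [ 0.0004  0.     -1.    ] [-0.4191  0.9079 -0.0001] q [ 0.5778  0.0264  0.0153  0.0002 -1.5593 -1.7162]
shift cm (tool) [ 1.3767  0.0216 -0.0081] rot to down [0.     0.0004 0.0001]
```

Emit:
{"api": "jog_arm", "payload": {
  "plan": [
    {"tx":0.7,"ty":0.01,"tz":0,"rx":0,"ry":0,"rz":0},
    {"tx":0.6,"ty":0,"tz":0,"rx":0,"ry":0,"rz":0},
    {"tx":0.1,"ty":0,"tz":0,"rx":0,"ry":0,"rz":0},
    {"tx":0,"ty":0,"tz":0,"rx":0,"ry":0,"rz":0}
  ]
}}

```text
time_s: 10.4
tcp_pos: [0.5782, 0.1424, 0.186]
ee_rot: [-0.152, 0.69, 0.152, 0.691]
wrist_force: [-1.0, -0.4, -0.9]
finger_gap: 0.0231
```

```bash
python3 -c "
from h import *
go([.578,.1425,.187])
cap('scene','m0.png');crop('scene',345,150,405,250,6,'m1.png');crop('scene',355,185,390,225,16,'m2.png')
f=lambda P:(proj('scene',P)-np.array([355,185])+.5)*16-.5
p=readout.read_state()['tcp_pos'];print('tip',f([p[0],p[1],p[2]-.1175]))
cap('top');crop('top',240,130,360,220,6,'m3.png')"
```

```text
t 10.4 tcp [0.5782 0.1424 0.186 ] gap 0.0231 F [-1.0139 -0.4499 -0.8819]
tool axes x,y: [ 0.0007  0.     -1.    ] [-0.4191  0.908  -0.0003] q [ 0.578   0.0272 -0.0109  0.0004 -1.5322 -1.7164]
shift cm (tool) [-0.1033  0.0186 -0.0136] rot to down [0.     0.0007 0.0003]
tip [244.8822 470.711 ]
```

View pics/m1.png

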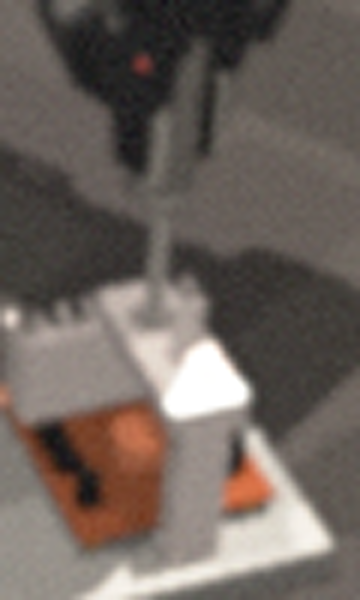

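View pics/m2.png

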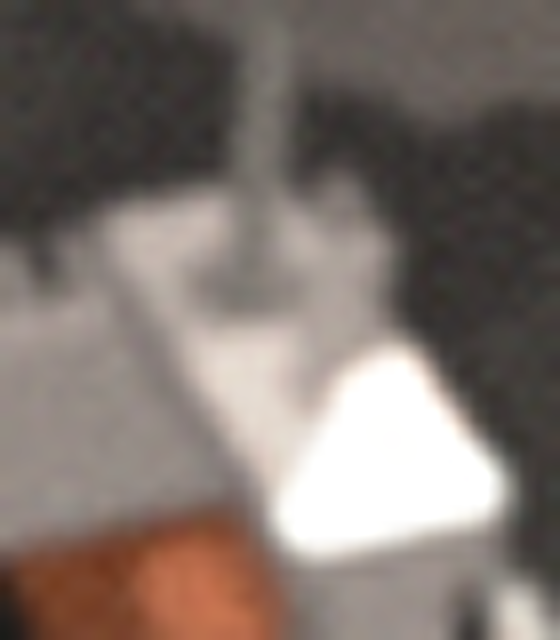

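View pics/m3.png

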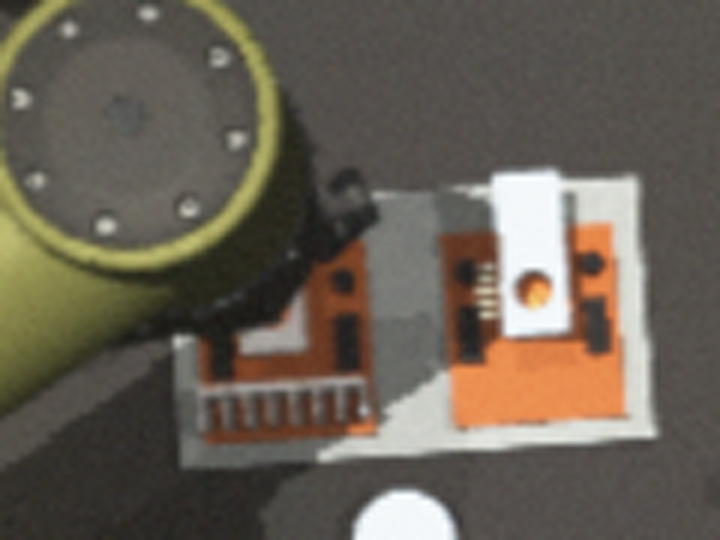

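Emit:
{"api": "jog_arm", "payload": {
  "plan": [
    {"tx":-0.1,"ty":0.02,"tz":0,"rx":0,"ry":0.001,"rz":0},
    {"tx":0,"ty":0,"tz":0,"rx":0,"ry":0,"rz":0},
    {"tx":0,"ty":0,"tz":0,"rx":0,"ry":0,"rz":0},
    {"tx":0,"ty":0,"tz":0,"rx":0,"ry":0,"rz":0}
  ]
}}

```text
time_s: 11.0
tcp_pos: [0.5784, 0.1428, 0.1878]
ee_rot: [-0.152, 0.69, 0.152, 0.691]
wrist_force: [0.1, 0.5, -1.6]
finger_gap: 0.0227
```

```bash
python3 -c "
from h import *
go([.578,.1425,.187]);cap('scene');crop('scene',335,120,405,220,6,'n1.png')
s=readout.read_state();p=s['tcp_pos'];print(s['joint_velocities'])
f=lambda z:(proj('scene',[p[0],p[1],z])-np.array([335,120])+.5)*6-.5
for z in(.0695,.107,.1695,.2395,.2435):print(z,f(z))"
```

```text
t 11.0 tcp [0.5784 0.1428 0.1878] gap 0.0227 F [ 0.0619  0.4534 -1.5576]
tool axes x,y: [ 0.0008  0.0002 -1.    ] [-0.4191  0.908  -0.0002] q [ 0.5783  0.0276 -0.0071  0.0003 -1.5354 -1.7167]
shift cm (tool) [ 0.0791 -0.0072 -0.0466] rot to down [0.     0.0008 0.0002]
[ 0.0003  0.0002 -0.0002  0.0009 -0.0006 -0.0013]
0.0695 [212.4583 564.533 ]
0.107 [218.5425 495.9609]
0.1695 [229.3313 374.3664]
0.2395 [242.4865 226.1015]
0.2435 [243.2755 217.2084]
```

View pics/n1.png

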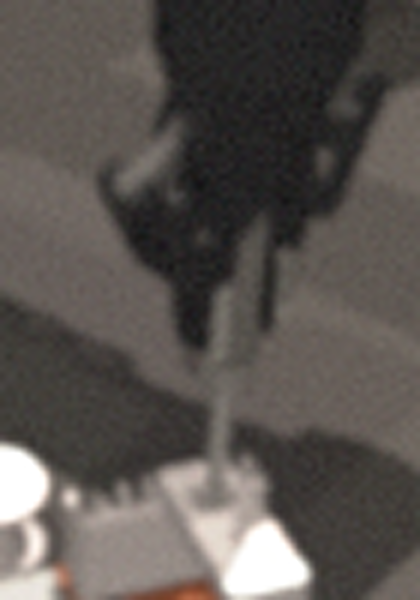

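```bash
python3 -c "
from h import *
print(ticket.sign_off())"
```

```text
the job is handed in; nothing more can be done
None
```

The probe is hanging in the guide hole over the finished board, in the left (+y) bay, and I handed the job in at about 11 s. That board is the one with the finned heatsink fitted. I gripped the grey steel probe in the rest, lifted it about 190 mm straight up, carried it over the other bay and lowered it through the hole.

**Last checks:**
- **Pose:** the tool is within 0.001 rad of vertical, and the joints are still (speeds under 0.0015 rad/s).
- **Grip:** the fingers are 23 mm apart on the handle, still at the 50 N set at the grasp.
- **Tip height:** about 70 mm above the bench, against 69.5 mm for the exact midpoint. This comes from the tool position and the probe's given length. The tip itself is hidden by the guide plate.
- **Centring:** in the scene picture the rod is within about 1 mm of the hole's centre. The top camera's view of this hole was blocked by the arm.
- **Contact:** wrist forces stayed under about 2 N in every reading, with no sign that anything was touched.

**Disagreement:** the two cameras differed by 2–3 mm in y. I settled it by comparing the rod and the hole in the same scene picture.

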